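# Put the trimmer away and drop the drawer's gravity latch

### The arm

A 6-joint arm with a two-finger parallel gripper is mounted at the origin on the work surface. World frame = base frame: x ahead of the robot, y to its left, z up, the work surface at z = 0. Lengths are in mm, angles in rad, forces in N, time in s.
With the tool pointing down it reaches from about 275 to 750 mm from the base axis. Payload 10.2 kg.
Tool frame: the origin (TCP) lies at the very end of the fingers, on their centre line; the grasp point (between the pads) lies ctrl.grip_depth behind it (ctrl.grip_depth is the distance from the TCP to the grasp point, in mm); z points along the fingers, y is the direction in which the jaws open and shut (so a half turn about z gives the same grasp; the last joint's range is limited). The gripper opens to 85 mm and grips with 20 to 120 N. Pads are 22 mm wide; open, the fingers measure 114 mm over their backs; the gripper's body (76 mm by 85 mm) begins 54 mm behind the grasp point. The pads swing forward as they close: fully open they stand 13 mm farther back than shut.
Start: joints at [-1.441, 0.313, 1.498, -0, 1.331, -0.223], TCP at [181.389, -492.676, 231.294] pointing down, gripper open.
Joint ranges: [-2.94, 2.94], [-0.97, 2.17], [0.19, 2.56], [-1.23, 4.37], [0.02, 3.11], [-2.88, 2.88]. Speed limits (rad/s): [2.39, 2.39, 3.01, 3.14, 3.14, 3.14].

### API

Orientations are given as a unit quaternion [w, x, y, z].
In Python, from rig import telemetry, eyes, ctrl, nets gives the robot as it stands. The module is installed in compiled form; this text tells all that it offers.
- The arm moves only by the tool drive_tool, never from a script. Its argument "series" is text: rows parted by semicolons, each of 7 numbers parted by spaces: the shift along the tool's x, y, z normalised to -1 to 1, where 1 is 0.12 m, then the turn, a rotation vector about the tool's x, y, z normalised to -1 to 1, where 1 is 0.5 rad, then the opening, from 0 (shut) to 1 (fully open). In form: tx ty tz wx wy wz hand; .... A call has 1 to 20 rows; each row is the pose to reach, as a shift and turn from the pose measured when the call began, along the tool's axes at that moment; what a row does not reach only later rows make up. A row lasts 1/10 s, in which the tool goes at most 50 mm and 8.59 degrees, less where a joint would pass 70% of its speed; a pose out of reach is approached as far as the arm can. A call with a number of a shift or a turn outside -1 to 1 is refused whole. A call with a gripper value outside its range is refused whole. The fingers move at their own pace and stop on an object; "newtons" is the grip in N (left out, the last holds). Time passes only in rows, so rows that repeat a pose let the fingers close. It gives the time, the measured TCP pose, the force and the opening at its end, in the units of the state.
- telemetry.sense(): the state, without advancing time (a new reading comes with each control period).
- eyes.capture(name): name is "scene" or "top" or "wrist"; returns a dict with "frame" (420x560x3 uint8, red, green, blue), "fx", "fy", "cx", "cy" (pixels), "view" (4x4, takes a point from world to camera coordinates). Camera axes: x right, y up, looking along -z (the intrinsics and any distortion apply to the point x, -y, -z); pixel columns grow to the right and rows downward; lengths in mm; the calibration is good to about 2 mm. A picture is of the moment at which its call begins. There is no depth.
- ctrl.finish_job(): hands the job in, once; it reports no verdict.
Trained networks look in a picture, given as the dict that the camera call returned (one of the last four; its "shot" number tells which), for a name from the list of things; names that differ only in an ending like _2 or _b are one class to them, and where a whole thing is asked for, a point or a joint stands for the part that bears it (a point fixed in the world has none). Each returns a list of dicts, best first, with "confidence" (0 to 1); they miss things now and then, are a little off and sometimes report something else, mostly with a low value. They report only what shows in the picture. A call takes as long as a camera call.
- nets.spot_in(name, picture): "rect" ([left, top, right, bottom] in pixels, round what is visible of it).
The state is a dict: "time_s": time; "joints": joint angles; "dq": joint speeds; "tau": joint torques, N m; "eef_pos": TCP position; "ee_rot": TCP orientation; "force": force on the tool from outside, world axes, zero at the start; "wrist_torque": the same for the moment, N m; "grip_width": opening from 0.0 (shut) to 1.0 (fully open).
Only numpy, scipy, OpenCV 4.12 (cv2) and the standard library are available. Lean on these libraries where they do the work, as an engineer would, in place of code of your own. Each camera call takes 0.05 s, during which the arm holds its last target. There are 200 camera calls.

### The job

Lay the bronze trimmer gently and flat, switch up, in the long empty compartment of the pulled-out top drawer, cutting head towards the two guard combs. Then shut the drawer fully and latch it: lift the latch bar's paddle from below so that its tooth passes over the keeper and drops right down into the notch behind. Do not force anything, and leave the other things on the counter where they are.

Things in the scene. Friction and masses are not known exactly. Their poses are not given: they have to be found in the camera images.
- stack: Fixed stack of three clear plastic drawers with white edges, 220 mm deep (x), 240 wide (y), 180 high, turned by a few degrees. Origin at counter level, 100 mm behind the front face, midway across; +x points into the stack (the way the drawer shuts), +y to its left wall as seen from the robot, z up. The lower two drawers are shut and fixed. The latch is on the right wall (-y).
- drawer (a joint): How far the top drawer is pulled out, m: 0 = fully shut at its stop, at most 0.155. It slides along the stack's x with about 1.3 N of friction, without a spring, and stays where it is left. With the latch bar down, the tooth strikes the keeper and blocks the drawer at 0.034.
- drawer_bed (a point): On the floor of the top drawer's long compartment, 128 mm above the counter; moves with the drawer, axes as the stack's. Compartment: 170 mm along y with this point midway, 196 mm along x from 66 mm before this point. Front and side walls rise 40 to 46 mm, the left divider 28 mm; left of it two black combs are clipped in. Pulled out by q, it is open from above up to (q - 66 mm) behind this point.
- latch_bar (a joint): Angle of the gravity latch bar, rad: 0 = level on its stop (down, when open or latched), grows as the rear end is lifted, at most 0.6. It falls by its own 130 g. A metal bar 16 mm high, 8 mm thick, rides with the drawer, 6 mm outside the right wall, from the pivot 190 mm back. Above 0.13 its tooth clears the keeper; with the drawer within 6 mm of shut the tooth drops behind it.
- latch_pivot (a point): The bar's pivot at the drawer's front right corner, 182 mm above the counter, moves with the drawer, axes as the stack's. It sits in a white ear 30 mm wide (y from 20 mm left to 10 mm right of here), 16 to 4 mm in front of here, up to 190 mm above the counter.
- paddle_edge (a point): On the axis of the paddle's round front edge (10 mm rod along y, from 30 mm left to 30 mm right of here), 83 mm behind the pivot, 192 mm above the counter when down; moves with the bar. The paddle, a 5 mm plate, 62 mm wide, runs 106 mm back from it: too big to span. Free below, and 80 mm in front: fingers slanting forward and down get under the edge from the front; lifting takes 2 N.
- bar_tooth (a point): Middle of the underside of the tooth that hangs from the bar's rear end (14 mm long in x, 8 mm thick, 24 mm below the bar), 183 mm behind the pivot; 150 mm above the counter when the bar is down.
- keeper_horn (a point): Middle of the top of the keeper's horn, 172 mm above the counter, fixed outside the stack's right wall. The horn is 14 mm thick (x); right behind it is the notch, 28 mm long, its floor 26 mm below the horn's top.
- trimmer: Loose trimmer, bronze aluminium body, black neck, steel head, lying flat, small black switch up. 149 mm long, 32 high, 0.15 to 0.3 kg. Origin at the underside near its centre of mass; +x points to the head (teeth end at 80 mm, tail at -69 mm), z up. From -69 to 43 mm it is a plain block 36 mm wide, to be grasped.
- trimmer_head (a point): Middle of the trimmer's cutting head (42 mm wide), 67 mm ahead of the trimmer's origin, 16 mm above its underside.
- tweezer: Bystander: steel tweezer, 110 mm long, 8 mm thick, lying. Origin at its underside, middle.
- spare_comb: Bystander: black guard comb lying on the counter, 60 x 46 x 24 mm. Origin at its underside, middle.
- tumbler: Bystander: white tumbler, 72 mm across, 95 mm high. Origin at its underside.
- lotion: Bystander: grey bottle, 54 mm across, 150 mm high. Origin at its underside.
- jar: Bystander: glass jar with a metal cap, 72 mm across, 75 mm high. Origin at its underside.
- brush: Bystander: wooden brush, 190 mm long, lying. Origin at its underside, middle.

How it is judged:
By the outcome, as a careful person would: the job done as asked, in the order asked, and still so for the second after the job is handed in, with the robot touching nothing.
It also fails if it takes over 58 s, if anything falls off the work surface, if the arm or the gripper's body presses on something with over 40 N, if the wrist force passes 120 N, or if a joint passes its speed limit or range.

## Working session

There is one attempt and no reset: what is moved stays moved. The work goes in short steps, Python scripts to look and compute and a tool call to move; the robot and the scene stay as the last step left them, time stands still between calls to the robot, and variables do not carry over. Pictures are saved under pics/ and viewed, about 8 in all and at most 12, crops included, and the job is handed in when it is done.

Besides the shell and the picture viewer there is one more tool, called by a JSON object that holds its "op" and its "data". drive_tool: Moves the arm, as the interface text tells. Scaled input: -1 to 1 covers 0.12 m each way for a shift and 0.5 rad each way for a turn. Its arguments: {"type":"object","properties":{"series":{"type":"string"},"newtons":{"type":"number"}},"required":["series"]}

```bash
mkdir -p pics
cat > h.py <<'E'
import numpy as np, cv2
from scipy.spatial.transform import Rotation as R
from rig import telemetry, eyes, ctrl, nets
def cap(n,save=None):
    p=eyes.capture(n)
    if save: cv2.imwrite('pics/'+save,cv2.cvtColor(p['frame'],cv2.COLOR_RGB2BGR))
    return p
def proj(p,w):
    w=np.atleast_2d(w); c=(p['view']@np.c_[w,np.ones(len(w))].T).T[:,:3]
    return np.c_[p['fx']*c[:,0]/-c[:,2]+p['cx'],p['fy']*-c[:,1]/-c[:,2]+p['cy']]
def unproj(p,uv,z):
    uv=np.atleast_2d(uv).astype(float); V=p['view'];Rm=V[:3,:3];o=-Rm.T@V[:3,3]
    d=np.c_[(uv[:,0]-p['cx'])/p['fx'],-(uv[:,1]-p['cy'])/p['fy'],-np.ones(len(uv))]@Rm
    return o+d*((z-o[2])/d[:,2])[:,None]
def rot(s): q=s['ee_rot']; return R.from_quat([q[1],q[2],q[3],q[0]])
def toolmat(yaw_x,tilt=0):pass
def row(s,pos,Rt):
    R0=rot(s); t=R0.inv().apply(np.array(pos)-s['eef_pos'])/120; w=(R0.inv()*Rt).as_rotvec()/.5
    return np.round(t,3),np.round(w,3)
E
python3 - <<'E'
from h import *
s=telemetry.sense(); print({k:np.round(v,3) for k,v in s.items()},ctrl.grip_depth)
print(rot(s).as_matrix().round(3))
for n in ['scene','top','wrist']:
    p=cap(n,n+'0.png'); print(n,{k:p[k] for k in p if k not in('frame','view')}); print(p['view'].round(3).tolist())
    for o in ['trimmer','trimmer_head','stack','drawer','paddle_edge','latch_pivot','bar_tooth','keeper_horn','drawer_bed','tumbler','lotion','jar','brush','tweezer','spare_comb']:
        r=nets.spot_in(o,p)
        print(o,[(np.round(a['rect']).tolist(),round(a['confidence'],2)) for a in r[:2]])
a=cv2.imread('pics/scene0.png');b=cv2.imread('pics/top0.png')
E
```

```text
{'time_s': np.float64(0.0), 'joints': array([-1.441,  0.313,  1.498, -0.   ,  1.331, -0.223]), 'dq': array([-0.001, -0.002,  0.001,  0.   , -0.   ,  0.001]), 'tau': array([-2.0000e-03, -4.1228e+01, -2.5975e+01, -0.0000e+00,  4.0000e-03,
       -0.0000e+00]), 'eef_pos': array([ 181.354, -492.399,  230.748]), 'ee_rot': array([-0.001,  0.984,  0.175,  0.   ]), 'force': array([-0.237,  0.428, -0.652]), 'wrist_torque': array([ 0.007, -0.06 , -0.007]), 'grip_width': np.float64(1.002)} 18.700000000000003
[[ 0.938  0.346 -0.   ]
 [ 0.346 -0.938  0.001]
 [ 0.    -0.001 -1.   ]]
scene {'fx': 421.0378904756834, 'fy': 421.0378904756834, 'cx': 286.9575024839297, 'cy': 210.8794386956777, 'shot': 1}
[[0.185, 0.983, -0.015, -100.184], [-0.631, 0.131, 0.765, 269.004], [0.754, -0.132, 0.644, -1722.002], [0.0, 0.0, 0.0, 1.0]]
trimmer [([354.0, 191.0, 370.0, 221.0], 0.87)]
trimmer_head [([353.0, 188.0, 369.0, 219.0], 0.81), ([209.0, 154.0, 330.0, 292.0], 0.68)]
stack [([206.0, 155.0, 329.0, 292.0], 0.58)]
drawer [([202.0, 158.0, 311.0, 207.0], 0.59), ([207.0, 157.0, 229.0, 210.0], 0.45)]
paddle_edge [([
[... 1559 characters left out ...]
4), ([329.0, 201.0, 349.0, 252.0], 0.47)]
tweezer [([246.0, 193.0, 253.0, 198.0], 0.55), ([262.0, 152.0, 352.0, 258.0], 0.31)]
spare_comb [([135.0, 240.0, 161.0, 260.0], 0.7), ([168.0, 191.0, 183.0, 208.0], 0.52)]
wrist {'fx': 315.4387608473779, 'fy': 315.4387608473779, 'cx': 277.72980294636073, 'cy': 214.20482952876264, 'shot': 3}
[[0.345, -0.938, -0.001, -525.222], [0.899, 0.331, -0.287, 38.14], [0.27, 0.099, 0.958, -379.484], [0.0, 0.0, 0.0, 1.0]]
trimmer []
trimmer_head []
stack []
drawer []
paddle_edge []
latch_pivot []
bar_tooth []
keeper_horn []
drawer_bed []
tumbler []
lotion []
jar []
brush [([398.0, 0.0, 420.0, 30.0], 0.77)]
tweezer []
spare_comb [([397.0, 0.0, 420.0, 30.0], 0.61)]
```

Run:
```python
from h import *
a=cv2.imread('pics/top0.png')[145:275,190:360];b=cv2.imread('pics/scene0.png')[145:300,195:375]
cv2.imwrite('pics/c_top.png',cv2.resize(a,None,fx=4.6,fy=4.6,interpolation=cv2.INTER_CUBIC))
cv2.imwrite('pics/c_scene.png',cv2.resize(b,None,fx=3.8,fy=3.8,interpolation=cv2.INTER_CUBIC))
```

```text
(no output)
```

View pics/c_top.png

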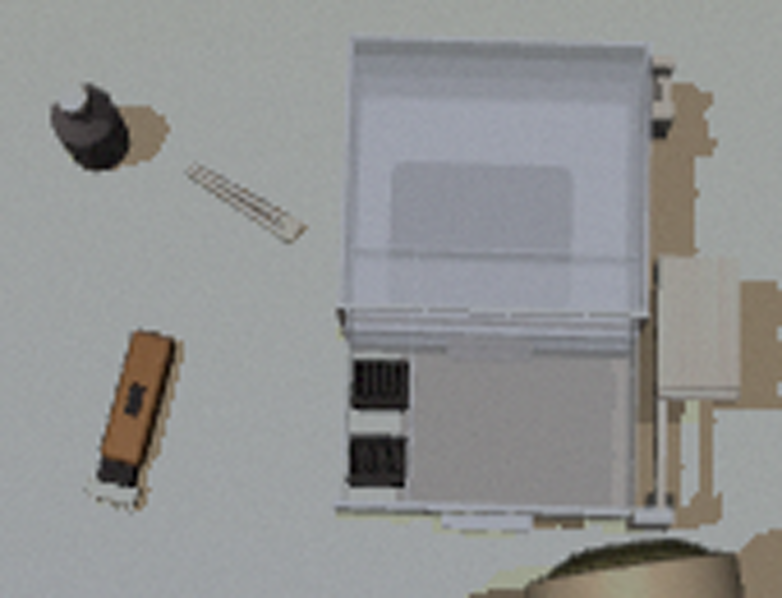

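View pics/c_scene.png

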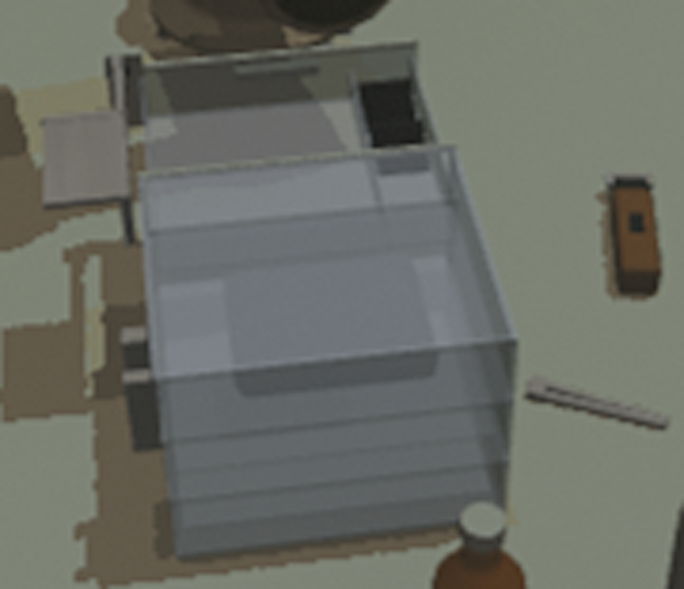

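```bash
cat > fit.py <<'E'
from h import *
from scipy.optimize import least_squares
def stackw(x,P): 
    c,s=np.cos(x[2]),np.sin(x[2]); P=np.atleast_2d(P).astype(float); o=P.copy(); o[:,0]=x[0]+c*P[:,0]-s*P[:,1]; o[:,1]=x[1]+s*P[:,0]+c*P[:,1]; return o
E
python3 - <<'E'
from fit import *
T=cap('top');S=cap('scene')
f=lambda a,k,o:np.array(a)/k+o
tt=lambda *a:f(a,4.6,[190,145]); ss=lambda *a:f(a,3.8,[195,145])
C=[[120,120,180],[120,-120,180],[-100,120,180],[-100,-120,180]]
ot=tt((352,38),(648,44),(340,312),(645,316)); os_=ss((516,340),(155,378),(455,148),(140,175))
r=least_squares(lambda x:np.r_[(proj(T,stackw(x,C))-ot).ravel(),(proj(S,stackw(x,C))-os_).ravel()],[600,-60,0])
x=r.x;print('stack',x.round(3),r.fun.round(1))
inv=lambda w:stackw([0,0,-x[2]],np.atleast_2d(w)-[x[0],x[1],0])
print('drawer front top z172',inv(unproj(T,tt((337,508),(635,510)),172)).round(0).tolist(), inv(unproj(S,ss((418,44),(140,68)),172)).round(0).tolist())
print('bedfloor corners z128',inv(unproj(T,tt((410,505),(632,505)),128)).round(0).tolist())
print('paddle z195',inv(unproj(T,tt((658,398),(740,398),(658,258),(740,258)),195)).round(0).tolist(),inv(unproj(S,ss((42,120),(115,110),(42,205),(130,205)),195)).round(0).tolist())
print('keeper',inv(unproj(T,tt((652,60),(672,60),(665,130)),172)).round(0).tolist(),inv(unproj(S,ss((122,335),(145,330),(122,380),(145,372)),172)).round(0).tolist())
tb=unproj(T,tt((135,330),(175,338),(100,460),(137,468)),32);print(tb.round(0).tolist())
sb=unproj(S,ss((613,187),(651,187),(620,275),(660,272)),32);print(sb.round(0).tolist())
print('net',unproj(T,[[216,236]],16).round(0),unproj(S,[[362,206]],16).round(0))
for n,z in [('jar',40),('lotion',75)]:
  b=nets.spot_in(n,S)
  if b: q=b[0]['rect'];print(n,unproj(S,[[(q[0]+q[2])/2,(q[1]+q[3])/2]],z).round(0))
E
```

```text
stack [ 6.25751e+02 -3.97150e+01 -4.40000e-02] [-1.6 -1.1 -0.  -0.5 -1.3 -1.2 -0.1 -0.   0.2 -0.7 -1.3 -0.  -0.6 -1.7
 -1.  -0.7]
drawer front top z172 [[-254.0, 112.0, 172.0], [-249.0, -115.0, 172.0]] [[-251.0, 120.0, 172.0], [-253.0, -112.0, 172.0]]
bedfloor corners z128 [[-247.0, 57.0, 128.0], [-242.0, -117.0, 128.0]]
paddle z195 [[-166.0, -130.0, 195.0], [-164.0, -192.0, 195.0], [-57.0, -129.0, 195.0], [-55.0, -192.0, 195.0]] [[-158.0, -188.0, 195.0], [-162.0, -132.0, 195.0], [-52.0, -187.0, 195.0], [-42.0, -125.0, 195.0]]
keeper [[107.0, -124.0, 172.0], [108.0, -140.0, 172.0], [50.0, -135.0, 172.0]] [[68.0, -137.0, 172.0], [65.0, -122.0, 172.0], [111.0, -139.0, 172.0], [106.0, -123.0, 172.0]]
[[540.0, 258.0, 32.0], [532.0, 225.0, 32.0], [431.0, 286.0, 32.0], [424.0, 255.0, 32.0]]
[[430.0, 258.0, 32.0], [437.0, 291.0, 32.0], [545.0, 227.0, 32.0], [548.0, 261.0, 32.0]]
net [[467. 273.  16.]] [[475. 265.  16.]]
jar [[541. 530.  40.]]
lotion [[715. 296.  75.]]
```

```bash
cat > plan.py <<'E'
from h import *
from scipy.spatial.transform import Slerp
def down(yaw):  # tool x at yaw, z down
    c,s=np.cos(yaw),np.sin(yaw); return R.from_matrix(np.array([[c,s,0],[s,-c,0],[0,0,-1.]]))
def fwd(yaw,a,jawy=True): # tool z along heading yaw, slanting down by a; tool x in the vertical plane, (yaw+0, up side back)
    h=np.array([np.cos(yaw),np.sin(yaw),0]); up=np.array([0,0,1.])
    z=np.cos(a)*h-np.sin(a)*up; x=np.sin(a)*h+np.cos(a)*up; return R.from_matrix(np.c_[x,np.cross(z,x),z])
def plan(p0,R0,wps):
    for pos,Rt in wps:
        pos=np.array(pos,float); n=1
        while True:
            sl=Slerp([0,1],R.concatenate([R0,Rt])); out=[]
            P=[p0+(pos-p0)*i/n for i in range(n+1)];Q=[sl(i/n) for i in range(n+1)]
            for i in range(n): out.append(np.r_[Q[i].inv().apply(P[i+1]-P[i])/120,(Q[i].inv()*Q[i+1]).as_rotvec()/.5])
            if np.abs(out).max()<=.97: break
            n+=1
        for o,a,b in zip(out,P,Q): 
            k=max(np.linalg.norm(o[:3])*120/45,np.linalg.norm(o[3:])*.5/.14)
            print(' '.join('%g'%v for v in o.round(2)+0.),' rows',int(np.ceil(k))+1)
        print('-- at',pos.round(0)); p0,R0=pos,Rt
def go(wps): s=telemetry.sense(); print('t',s['time_s'],s['eef_pos'].round(1),s['force'].round(1),s['grip_width']); plan(s['eef_pos'],rot(s),wps)
E
python3 -c "
from plan import *
y=2.88
go([([474,261,190],down(y))])"
```

```text
t 2.6 [ 181.4 -492.7  231.3] [ 0.1 -0.8  0.3] 0.9992433007638242
0.64 -0.72 0.05 0 0 -0.72  rows 4
0.85 -0.45 0.05 0 0 -0.72  rows 4
0.95 -0.12 0.05 0 0 -0.72  rows 4
0.94 0.22 0.05 0 0 -0.72  rows 4
0.8 0.54 0.05 0 0 -0.72  rows 4
0.55 0.79 0.05 0 0 -0.72  rows 4
0.24 0.93 0.05 0 0 -0.72  rows 4
-- at [474. 261. 190.]
```

{"op": "drive_tool", "data": {"series": "0.64 -0.72 0 0 0 -0.72 1;0.64 -0.72 0 0 0 -0.72 1;0.64 -0.72 0 0 0 -0.72 1;0.64 -0.72 0 0 0 -0.72 1"}}

```text
time_s: 3.0
eef_pos: [224.3, -383.7, 231.8]
ee_rot: [0.0, 0.937, 0.35, 0.0]
force: [-0.9, -1.0, 0.4]
grip_width: 0.998
```

{"op": "drive_tool", "data": {"series": "0.85 -0.45 0 0 0 -0.72 1;0.85 -0.45 0 0 0 -0.72 1;0.85 -0.45 0 0 0 -0.72 1;0.85 -0.45 0 0 0 -0.72 1"}}

```text
time_s: 3.4
eef_pos: [266.4, -275.4, 232.1]
ee_rot: [0.001, 0.859, 0.513, -0.0]
force: [0.3, -0.6, -0.8]
grip_width: 1.002
```

{"op": "drive_tool", "data": {"series": "0.95 -0.12 0 0 0 -0.72 1;0.95 -0.12 0 0 0 -0.72 1;0.95 -0.12 0 0 0 -0.72 1;0.95 -0.12 0 0 0 -0.72 1"}}

```text
time_s: 3.8
eef_pos: [308.4, -168.4, 232.2]
ee_rot: [0.001, 0.753, 0.658, -0.0]
force: [-0.8, -0.1, 0.4]
grip_width: 0.999
```

{"op": "drive_tool", "data": {"series": "0.94 0.22 0 0 0 -0.72 1;0.94 0.22 0 0 0 -0.72 1;0.94 0.22 0 0 0 -0.72 1;0.94 0.22 0 0 0 -0.72 1"}}

```text
time_s: 4.2
eef_pos: [350.5, -60.5, 232.0]
ee_rot: [0.001, 0.623, 0.782, -0.001]
force: [-0.1, 0.2, 0.5]
grip_width: 1.001
```

{"op": "drive_tool", "data": {"series": "0.8 0.54 0 0 0 -0.72 1;0.8 0.54 0 0 0 -0.72 1;0.8 0.54 0 0 0 -0.72 1;0.8 0.54 0 0 0 -0.72 1"}}

```text
time_s: 4.6
eef_pos: [393.3, 46.9, 231.5]
ee_rot: [0.001, 0.474, 0.881, -0.001]
force: [-0.6, -0.3, 0.0]
grip_width: 1.0
```

{"op": "drive_tool", "data": {"series": "0.55 0.79 0 0 0 -0.72 1;0.55 0.79 0 0 0 -0.72 1;0.55 0.79 0 0 0 -0.72 1;0.55 0.79 0 0 0 -0.72 1"}}

```text
time_s: 5.0
eef_pos: [437.2, 153.2, 230.8]
ee_rot: [0.0, 0.31, 0.951, -0.001]
force: [-0.4, 0.3, 0.3]
grip_width: 1.001
```

{"op": "drive_tool", "data": {"series": "0.24 0.93 0.3 0 0 -0.8 1;0.24 0.93 0.3 0 0 -0.8 1;0.24 0.93 0.3 0 0 -0.8 1;0.24 0.93 0.3 0 0 -0.8 1;0.24 0.93 0.3 0 0 -0.8 1"}}

```text
time_s: 5.5
eef_pos: [480.4, 257.7, 194.4]
ee_rot: [0.0, 0.118, 0.993, -0.002]
force: [-0.4, -0.7, 0.1]
grip_width: 1.001
```

Run:
```python
from h import *
s=telemetry.sense();print(s['eef_pos'],rot(s).as_matrix().round(3).tolist())
p=cap('wrist','w1.png'); np.savez('w1.npz',**{k:p[k] for k in('view','fx','fy','cx','cy')})
print(proj(p,[[474,261,32]]), [a['rect'] for a in nets.spot_in('trimmer',p)[:1]])
```

```text
[480.41218797 257.70802671 194.44774646] [[-0.972, 0.234, -0.0], [0.234, 0.972, -0.004], [-0.001, -0.004, -1.0]]
[[280.6582427  189.89796439]] []
```

View pics/w1.png

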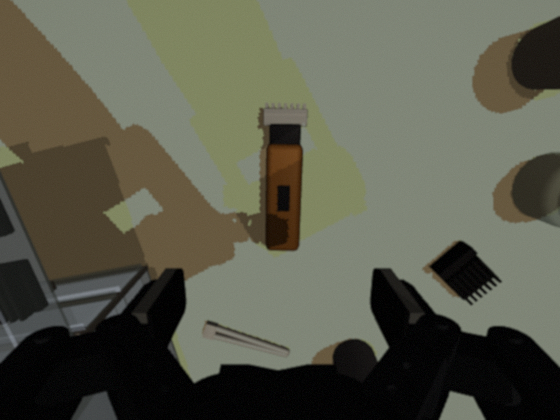

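Run:
```python
from plan import *
p=dict(np.load('w1.npz'))
c=unproj(p,[[267,147],[302,147],[267,249],[299,249]],32); f=(c[0]+c[1])/2;t=(c[2]+c[3])/2
d=f-t;L=np.linalg.norm(d);d/=L;o=f-43*d;yaw=np.arctan2(d[1],d[0]);print(c.round(0).tolist(),L,o,yaw, 't+69',t+69*d)
go([([o[0],o[1],100],down(yaw)),([o[0],o[1],5],down(yaw))])
```

```text
[[431.0, 258.0, 32.0], [438.0, 290.0, 32.0], [532.0, 233.0, 32.0], [540.0, 265.0, 32.0]] 104.58000953647864 [476.12952194 263.73175093  32.        ] 2.896196144164905 t+69 [468.93182643 265.53437064  32.        ]
t 5.6 [480.2 258.  195.1] [ 0.7 -0.2  1.5] 1.0015574532428404
0.05 0.04 0.79 -0.01 0 0.02  rows 4
-- at [476. 264. 100.]
0 0 0.79 0 0 0  rows 4
-- at [476. 264.   5.]
```

{"op": "drive_tool", "data": {"series": "0.06 0.03 0.4 0 0 0.02 1;0.06 0.03 0.8 0 0 0.02 1;0.06 0.03 0.8 0 0 0.02 1;0.06 0.03 0.8 0 0 0.02 1"}}

```text
time_s: 6.0
eef_pos: [474.9, 262.2, 100.7]
ee_rot: [0.001, 0.123, 0.992, -0.001]
force: [0.3, 0.2, 2.0]
grip_width: 1.0
```

{"op": "drive_tool", "data": {"series": "0 0 0.4 0 0 0 1;0 0 0.6 0 0 0 1;0 0 0.7 0 0 0 1;0 0 0.77 0 0 0 1;0 0 0.77 0 0 0 1"}}

```text
time_s: 6.5
eef_pos: [475.8, 262.0, 9.3]
ee_rot: [0.002, 0.124, 0.992, -0.001]
force: [0.9, -0.1, -0.4]
grip_width: 0.999
```

{"op": "drive_tool", "data": {"series": "0 0 0 0 0 0 0.7;0 0 0 0 0 0 0.6;0 0 0 0 0 0 0.55;0 0 0 0 0 0 0.55", "newtons": 30}}

```text
time_s: 6.9
eef_pos: [476.0, 262.1, 9.7]
ee_rot: [0.002, 0.124, 0.992, -0.001]
force: [-0.0, 0.2, -0.4]
grip_width: 0.549
```

{"op": "drive_tool", "data": {"series": "0 0 0.04 0 0 0 0.5;0 0 0.04 0 0 0 0.3;0 0 0.04 0 0 0 0.2;0 0 0.04 0 0 0 0.2;0 0 0.04 0 0 0 0.2", "newtons": 30}}

```text
time_s: 7.4
eef_pos: [475.9, 262.0, 4.7]
ee_rot: [0.002, 0.124, 0.992, -0.001]
force: [0.4, -0.2, -2.2]
grip_width: 0.417
```

{"op": "drive_tool", "data": {"series": "0 0 -0.2 0 0 0 0.2;0 0 -0.5 0 0 0 0.2;0 0 -0.9 0 0 0 0.2;0 0 -0.9 0 0 0 0.2"}}

```text
time_s: 7.8
eef_pos: [478.2, 263.2, 118.5]
ee_rot: [0.007, 0.124, 0.992, 0.001]
force: [0.2, 0.1, -2.9]
grip_width: 0.416
```

Run:
```python
from plan import *
from fit import stackw
x=[625.75,-39.7,-.044]
b=stackw(x,[[-176,-30,128]])[0];print(b)
y=np.pi/2-.044
# TCP offset so that origin sits at the wanted place: origin=tcp (approx) ; trimmer spans tail -69..head 80 -> centre 5.5 ahead
o=stackw(x,[[-176,-35.5,0]])[0]; print(o)
go([([475,262,230],down(2.894)),([o[0],o[1],230],down(y))])
```

```text
[448.60076639 -61.92946317 128.        ]
[448.35884447 -67.42414003   0.        ]
t 7.8 [478.2 263.2 118.5] [ 0.2  0.1 -2.9] 0.4163459622970592
0.01 -0.01 -0.93 0.01 0.03 0  rows 4
-- at [475. 262. 230.]
-0.15 -0.91 0 0 0 0.91  rows 5
-0.54 -0.75 0 0 0 0.91  rows 5
-0.81 -0.43 0 0 0 0.91  rows 5
-- at [448. -67. 230.]
```

{"op": "drive_tool", "data": {"series": "0 0 -0.4 0 0.03 0 0.2;0 0 -0.8 0 0.03 0 0.2;0.01 -0.01 -0.93 0.01 0.03 0 0.2;0.01 -0.01 -0.93 0.01 0.03 0 0.2"}}

```text
time_s: 8.2
eef_pos: [476.0, 262.6, 231.9]
ee_rot: [0.001, 0.123, 0.992, 0.0]
force: [0.4, 0.0, -2.4]
grip_width: 0.416
```

{"op": "drive_tool", "data": {"series": "-0.06 -0.37 0 0 0 0.3 0.2;-0.15 -0.91 0 0 0 0.6 0.2;-0.15 -0.91 0 0 0 0.91 0.2;-0.15 -0.91 0 0 0 0.91 0.2;-0.15 -0.91 0 0 0 0.91 0.2"}}

```text
time_s: 8.7
eef_pos: [466.3, 152.5, 230.3]
ee_rot: [-0.0, 0.343, 0.939, 0.0]
force: [0.5, 0.2, -1.1]
grip_width: 0.416
```

{"op": "drive_tool", "data": {"series": "-0.25 -0.35 0 0 0 0.3 0.2;-0.54 -0.75 0 0 0 0.6 0.2;-0.54 -0.75 0 0 0 0.91 0.2;-0.54 -0.75 0 0 0 0.91 0.2;-0.54 -0.75 0 0 0 0.91 0.2"}}

```text
time_s: 9.2
eef_pos: [457.9, 43.0, 229.7]
ee_rot: [-0.001, 0.544, 0.839, 0.0]
force: [-0.5, 0.6, -2.7]
grip_width: 0.412
```

{"op": "drive_tool", "data": {"series": "-0.4 -0.22 0 0 0 0.3 0.2;-0.81 -0.43 0 0 0 0.6 0.2;-0.81 -0.43 0 0 0 0.91 0.2;-0.81 -0.43 0 0 0 0.91 0.2;-0.81 -0.43 0 0 0 0.91 0.2"}}

```text
time_s: 9.7
eef_pos: [450.8, -65.3, 229.3]
ee_rot: [-0.001, 0.716, 0.698, 0.0]
force: [0.5, 0.6, -2.0]
grip_width: 0.42
```

Run:
```python
from h import *
s=telemetry.sense();print(s['eef_pos'],rot(s).as_matrix().round(3).tolist(),s['force'],s['grip_width'])
p=cap('wrist','w2.png'); np.savez('w2.npz',**{k:p[k] for k in('view','fx','fy','cx','cy')})
q=cap('scene','s2.png'); np.savez('s2.npz',**{k:q[k] for k in('view','fx','fy','cx','cy')})
a=cv2.imread('pics/w2.png');b=cv2.resize(cv2.imread('pics/s2.png')[120:260,180:330],None,fx=3.2,fy=3.2,interpolation=cv2.INTER_CUBIC)
cv2.imwrite('pics/c2.png',np.vstack([cv2.resize(a,(760,570))[:,:]]))
```

```text
[450.8245988  -65.28173545 229.33180757] [[0.026, 1.0, -0.001], [1.0, -0.026, 0.002], [0.002, -0.001, -1.0]] [ 0.4584689   0.56786731 -2.02655006] 0.4198532971524188
```

View pics/w2.png

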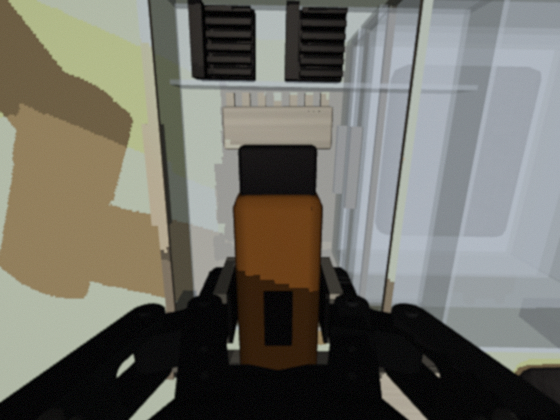

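Run:
```python
from plan import *
from fit import stackw
x=np.array([625.75,-39.7,-.044]);inv=lambda w:stackw([0,0,-x[2]],np.atleast_2d(w)-[x[0],x[1],0]).round(0).tolist()
p=dict(np.load('w2.npz'))
print('div',inv(unproj(p,[[175,83],[340,88],[470,88]],156)))
print('front',inv(unproj(p,[[150,20],[165,200],[175,300]],172)),inv(unproj(p,[[173,100]],128)))
print('stackfront',inv(unproj(p,[[427,0],[410,150],[390,280]],180)))
print('teeth',inv(unproj(p,[[236,93],[322,93]],240)),'bodyfront',inv(unproj(p,[[236,196],[321,196]],256)))
print(inv(telemetry.sense()['eef_pos']))
```

```text
div [[-241.0, 61.0, 156.0], [-136.0, 60.0, 156.0], [-53.0, 61.0, 156.0]]
front [[-248.0, 92.0, 172.0], [-248.0, -12.0, 172.0], [-247.0, -86.0, 172.0]] [[-252.0, 52.0, 128.0]]
stackfront [[-98.0, 101.0, 180.0], [-96.0, 23.0, 180.0], [-98.0, -63.0, 180.0]]
teeth [[-192.0, 49.0, 240.0], [-158.0, 50.0, 240.0]] bodyfront [[-191.0, 11.0, 256.0], [-159.0, 12.0, 256.0]]
[[-174.0, -33.0, 229.0]]
```

{"op": "drive_tool", "data": {"series": "-0.02 0 0.2 0 0 0 0.2;-0.02 0 0.4 0 0 0.03 0.2;-0.02 0 0.6 0 0 0.03 0.2;-0.02 0 0.72 0 0 0.03 0.2;-0.02 0 0.72 0 0 0.03 0.2;-0.02 0 0.72 0 0 0.03 0.2"}}

```text
time_s: 10.4
eef_pos: [451.0, -66.8, 143.6]
ee_rot: [-0.001, 0.721, 0.693, 0.0]
force: [-0.1, -0.5, -1.4]
grip_width: 0.415
```

Run:
```python
from h import *
s=telemetry.sense();print(s['eef_pos'],s['force'],s['grip_width'],rot(s).as_matrix().round(3).tolist())
```

```text
[450.98152163 -66.81776734 143.59672993] [-0.09771413 -0.53084589 -1.41128107] 0.4146146703979557 [[0.039, 0.999, -0.001], [0.999, -0.039, 0.002], [0.002, -0.001, -1.0]]
```

Lower the last ~10 mm slowly, then open partially.

{"op": "drive_tool", "data": {"series": "0 0 0.03 0 0 0 0.2;0 0 0.05 0 0 0 0.2;0 0 0.07 0 0 0 0.2;0 0 0.07 0 0 0 0.2"}}

```text
time_s: 10.8
eef_pos: [450.9, -66.8, 135.1]
ee_rot: [-0.001, 0.721, 0.693, 0.0]
force: [-0.5, -0.6, -2.2]
grip_width: 0.418
```

{"op": "drive_tool", "data": {"series": "0 0 0.01 0 0 0 0.2;0 0 0.02 0 0 0 0.2;0 0 0.02 0 0 0 0.2"}}

```text
time_s: 11.1
eef_pos: [450.9, -66.8, 132.7]
ee_rot: [-0.001, 0.721, 0.693, 0.0]
force: [-0.1, 0.2, -1.2]
grip_width: 0.418
```

{"op": "drive_tool", "data": {"series": "0 0 0.01 0 0 0 0.2;0 0 0.015 0 0 0 0.2;0 0 0.015 0 0 0 0.2"}}

```text
time_s: 11.4
eef_pos: [451.9, -66.9, 132.4]
ee_rot: [0.0, 0.721, 0.693, 0.001]
force: [0.6, 3.0, 11.4]
grip_width: 0.418
```

{"op": "drive_tool", "data": {"series": "0 0 -0.004 0 0 0 0.42;0 0 -0.004 0 0 0 0.45;0 0 -0.004 0 0 0 0.5;0 0 -0.004 0 0 0 0.58;0 0 -0.004 0 0 0 0.62;0 0 -0.004 0 0 0 0.62"}}

```text
time_s: 12.0
eef_pos: [451.9, -66.9, 132.8]
ee_rot: [0.0, 0.721, 0.693, 0.001]
force: [0.3, 0.0, -0.0]
grip_width: 0.623
```

{"op": "drive_tool", "data": {"series": "0 0 -0.15 0 0 0 0.62;0 0 -0.4 0 0 0 0.62;0 0 -0.75 0 0 0 0.62;0 0 -0.9 0 0 0 0.62;0 0 -0.9 0 0 0 0.62"}}

```text
time_s: 12.5
eef_pos: [452.5, -67.3, 243.1]
ee_rot: [0.003, 0.721, 0.693, 0.002]
force: [-0.8, -1.3, 0.0]
grip_width: 0.618
```

Run:
```python
from h import *
s=telemetry.sense();print(s['eef_pos'],rot(s).as_matrix().round(3).tolist(),s['force'],s['grip_width'],s['joints'].round(3))
p=cap('wrist','w3.png'); np.savez('w3.npz',**{k:p[k] for k in('view','fx','fy','cx','cy')})
```

```text
[452.54212747 -67.34309853 243.08946271] [[0.039, 0.999, 0.007], [0.999, -0.039, -0.001], [-0.001, 0.007, -1.0]] [-0.75449249 -1.32850422  0.01912378] 0.6182524965099389 [-0.406  0.15   1.673  0.002  1.312 -0.367]
```

View pics/w3.png

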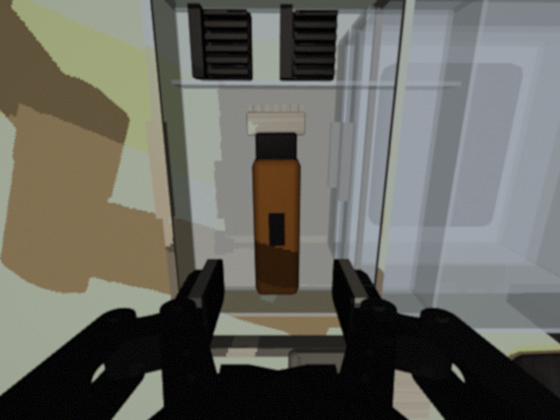

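Run:
```python
from plan import *
from fit import stackw
X=[625.75,-39.7,-.044]; W=lambda *a:stackw(X,[a])[0]; D=down(-.044)
go([(W(-300,-55,243),D),(W(-300,-55,150),D),(W(-268,-55,150),D),(W(-163,-55,150),D)])
```

```text
t 12.55 [451.9 -67.1 241.2] [ 0.2  0.3 -0.4] 0.6185463133828645
-0.04 -0.27 0 0 0 0.79  rows 4
-0.14 -0.23 0 0 0 0.79  rows 4
-0.22 -0.16 0 0 0 0.79  rows 4
-0.26 -0.06 0 0 0 0.79  rows 4
-- at [324. -81. 243.]
0 0 0.78 0 0 0  rows 4
-- at [324. -81. 150.]
0.27 0 0 0 0 0  rows 2
-- at [356. -83. 150.]
0.87 0 0 0 0 0  rows 4
-- at [460. -87. 150.]
```

{"op": "drive_tool", "data": {"series": "-0.04 -0.27 0 0 0 0.79 0;-0.04 -0.27 0 0 0 0.79 0;-0.04 -0.27 0 0 0 0.79 0;-0.04 -0.27 0 0 0 0.79 0"}}

```text
time_s: 12.95
eef_pos: [418.7, -70.4, 239.7]
ee_rot: [-0.0, 0.843, 0.538, 0.001]
force: [0.1, -1.0, 0.2]
grip_width: 0.001
```

{"op": "drive_tool", "data": {"series": "-0.14 -0.23 0 0 0 0.79 0;-0.14 -0.23 0 0 0 0.79 0;-0.14 -0.23 0 0 0 0.79 0;-0.14 -0.23 0 0 0 0.79 0"}}

```text
time_s: 13.35
eef_pos: [386.4, -73.9, 238.9]
ee_rot: [-0.001, 0.932, 0.363, 0.0]
force: [0.1, 0.2, 0.1]
grip_width: 0.0
```

{"op": "drive_tool", "data": {"series": "-0.22 -0.16 0 0 0 0.79 0;-0.22 -0.16 0 0 0 0.79 0;-0.22 -0.16 0 0 0 0.79 0;-0.22 -0.16 0 0 0 0.79 0"}}

```text
time_s: 13.75
eef_pos: [353.8, -77.6, 238.4]
ee_rot: [-0.001, 0.985, 0.174, -0.0]
force: [0.7, 0.0, 0.1]
grip_width: -0.002
```

{"op": "drive_tool", "data": {"series": "-0.26 -0.06 0 0 0 0.79 0;-0.26 -0.06 0 0 0 0.79 0;-0.26 -0.06 0 0 0 0.79 0;-0.26 -0.06 0 0 0 0.79 0;-0.26 -0.06 0 0 0 0.79 0"}}

```text
time_s: 14.25
eef_pos: [322.1, -81.5, 238.2]
ee_rot: [-0.001, 1.0, -0.019, -0.001]
force: [-0.0, 0.3, 0.3]
grip_width: 0.0
```

Run:
```python
from plan import *
from fit import stackw
X=[625.75,-39.7,-.044]; W=lambda *a:stackw(X,[a])[0]; D=down(-.044)
s=telemetry.sense();print(s['joints'].round(2),rot(s).as_matrix().round(3).tolist())
go([(W(-300,-55,150),D),(W(-268,-55,150),D),(W(-163,-55,150),D)])
```

```text
[-0.61 -0.14  1.98  0.    1.31  1.  ] [[0.999, -0.038, -0.001], [-0.038, -0.999, 0.003], [-0.001, -0.003, -1.0]]
t 14.25 [322.1 -81.5 238.2] [-0.   0.3  0.3] 0.0004187220821058951
0.01 0 0.74 -0.01 0 0.01  rows 3
-- at [324. -81. 150.]
0.27 0 0 0 0 0  rows 2
-- at [356. -83. 150.]
0.87 0 0 0 0 0  rows 4
-- at [460. -87. 150.]
```

Down, approach, then a slow push in two calls.

{"op": "drive_tool", "data": {"series": "0 0 0.3 0 0 0 0;0 0 0.73 0 0 0 0;0 0 0.73 0 0 0 0;0.2 0 0.73 0 0 0 0;0.25 0 0.73 0 0 0 0;0.25 0 0.73 0 0 0 0"}}

```text
time_s: 14.85
eef_pos: [352.7, -82.6, 151.7]
ee_rot: [-0.001, 1.0, -0.018, -0.0]
force: [-0.6, -0.3, 0.6]
grip_width: -0.003
```

{"op": "drive_tool", "data": {"series": "0.04 0 0 0 0 0 0;0.08 0 0 0 0 0 0;0.14 0 0 0 0 0 0;0.22 0 0 0 0 0 0;0.3 0 0 0 0 0 0;0.38 0 0 0 0 0 0;0.46 0 0 0 0 0 0;0.54 0 0 0 0 0 0;0.6 0 0 0 0 0 0;0.6 0 0 0 0 0 0"}}

```text
time_s: 15.85
eef_pos: [425.6, -85.2, 151.6]
ee_rot: [-0.001, 1.0, -0.018, 0.0]
force: [-0.3, -0.1, 0.7]
grip_width: -0.0
```

Run:
```python
from h import *
s=telemetry.sense();print(s['eef_pos'],s['force'])
T=cap('top','t4.png');a=cv2.imread('pics/t4.png')[145:275,230:390]
b=cv2.imread('pics/t4.png'); S=cap('scene','s4.png')
cv2.imwrite('pics/c4.png',np.hstack([cv2.resize(a,None,fx=3,fy=3,interpolation=2),cv2.resize(cv2.imread('pics/s4.png')[145:275,190:315],None,fx=2.5,fy=3,interpolation=2)]))
```

```text
[425.55896369 -85.18102587 151.62959719] [-0.34841274 -0.06571533  0.73421855]
```

View pics/c4.png

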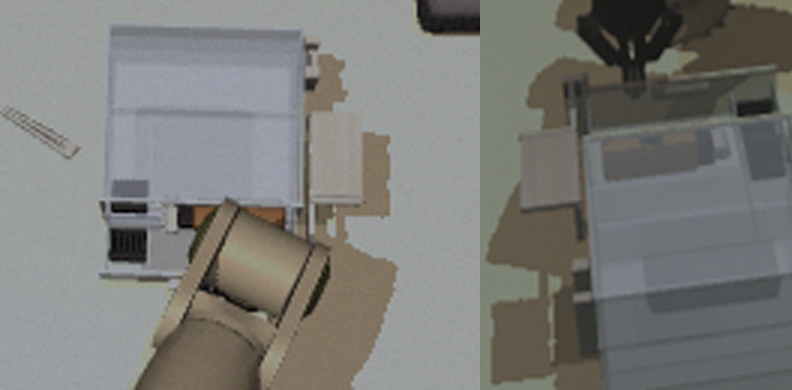

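Run:
```python
from plan import *
from fit import stackw
x=np.array([625.75,-39.7,-.044]);inv=lambda w:stackw([0,0,-x[2]],np.atleast_2d(w)-[x[0],x[1],0]).round(0).tolist()
T=cap('top')
f=lambda *a:np.array(a)/3+[230,145]
print(inv(telemetry.sense()['eef_pos']),'front',inv(unproj(T,f((100,276),(185,276)),172)),'paddle',inv(unproj(T,f((313,203),(362,205),(310,113),(362,112)),195)))
```

```text
[[-199.0, -54.0, 152.0]] front [[-189.0, 114.0, 172.0], [-186.0, 14.0, 172.0]] paddle [[-99.0, -134.0, 195.0], [-99.0, -191.0, 195.0], [10.0, -129.0, 195.0], [13.0, -191.0, 195.0]]
```

{"op": "drive_tool", "data": {"series": "0.07 0 0 0 0 0 0;0.14 0 0 0 0 0 0;0.22 0 0 0 0 0 0;0.29 0 0 0 0 0 0;0.29 0 0 0 0 0 0;0.29 0 0 0 0 0 0"}}

```text
time_s: 16.6
eef_pos: [459.6, -86.3, 151.6]
ee_rot: [-0.001, 1.0, -0.018, -0.0]
force: [-0.4, 0.1, -0.9]
grip_width: -0.001
```

{"op": "drive_tool", "data": {"series": "-0.2 0 0 0 0 0 0;-0.3 0 0 0 0 0 0;-0.3 0 -0.4 0 0 0 0;-0.3 0 -0.8 0 0 0 0;-0.3 0 -0.8 0 0 0 0"}}

```text
time_s: 17.1
eef_pos: [425.4, -86.1, 253.3]
ee_rot: [0.001, 1.0, -0.018, 0.005]
force: [0.4, -0.2, 0.0]
grip_width: -0.0
```

Run:
```python
from plan import *
from fit import stackw
X=[625.75,-39.7,-.044]; W=lambda *a:stackw(X,[a])[0]; F=fwd(-.044,np.radians(60))
rod=np.array([-59,-175,192])
go([(W(*(rod+[-60,0,80])),F),(W(*(rod+[-40,0,45])),F),(W(*(rod+[-32,0,-26])),F)])
```

```text
t 17.1 [425.4 -86.1 253.3] [ 0.4 -0.2  0. ] -0.0001251652587417379
0.33 0.5 -0.07 0 0.51 0.01  rows 3
0.34 0.5 0.01 0 0.51 0.01  rows 3
-- at [ 499. -209.  272.]
0 0 0.34 0 0 0  rows 2
-- at [ 519. -210.  237.]
-0.24 0 0.55 0 0 0  rows 3
-- at [ 527. -211.  166.]
```

{"op": "drive_tool", "data": {"series": "0.33 0.5 -0.07 0 0.51 0.01 0;0.33 0.5 -0.07 0 0.51 0.01 0;0.33 0.5 -0.07 0 0.51 0.01 0;0.33 0.5 -0.07 0 0.51 0.01 0"}}

```text
time_s: 17.5
eef_pos: [462.1, -147.2, 261.7]
ee_rot: [0.003, 0.991, -0.02, 0.131]
force: [0.9, -0.6, 0.3]
grip_width: 0.003
```

{"op": "drive_tool", "data": {"series": "0.34 0.5 0.01 0 0.51 0.01 0;0.34 0.5 0.01 0 0.51 0.01 0;0.34 0.5 0.01 0 0.51 0.01 0;0.34 0.5 0.01 0 0.51 0.01 0"}}

```text
time_s: 17.9
eef_pos: [498.9, -207.7, 270.7]
ee_rot: [0.005, 0.967, -0.022, 0.254]
force: [-0.2, 0.5, -0.6]
grip_width: 0.004
```

Run:
```python
from plan import *
from fit import stackw
s=telemetry.sense();print(s['eef_pos'],s['joints'].round(2),rot(s).as_matrix().round(3).tolist())
p=cap('wrist','w5.png');np.savez('w5.npz',**{k:p[k] for k in('view','fx','fy','cx','cy')})
X=[625.75,-39.7,-.044]; W=lambda *a:stackw(X,[a])[0]
print(proj(p,[W(-59,-132,197),W(-59,-192,197),W(-59,-162,187)]).round(0).tolist())
T=cap('top','t5.png');cv2.imwrite('pics/c5.png',np.vstack([cv2.resize(cv2.imread('pics/w5.png'),(400,300)),cv2.resize(cv2.imread('pics/t5.png')[145:245,250:383],(400,300),interpolation=2)]))
```

```text
[ 498.90538789 -207.68110292  270.7000134 ] [-0.77  0.08  1.76  0.42  0.94  0.65] [[0.87, -0.045, 0.491], [-0.041, -0.999, -0.02], [0.492, -0.003, -0.871]]
[[224.0, 196.0], [301.0, 196.0], [263.0, 200.0]]
```

View pics/c5.png

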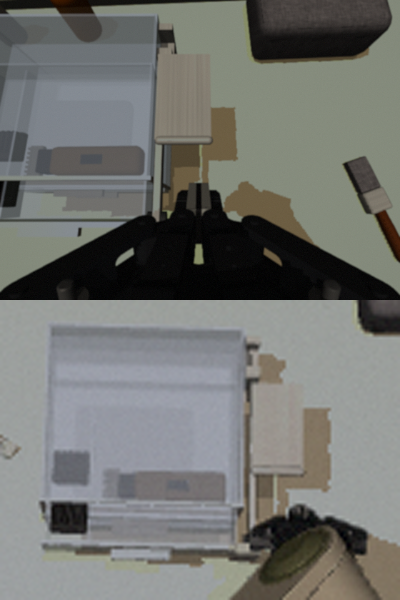

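Run:
```python
from plan import *
from fit import stackw
X=[625.75,-39.7,-.044]; W=lambda *a:stackw(X,[a])[0]; F=fwd(-.044,np.radians(60))
rod=np.array([-59,-178,192])
go([(W(*(rod+[-42,0,45])),F),(W(*(rod+[-34,0,-26])),F),(W(*(rod+[-10,0,-26])),F),(W(*(rod+[-6,0,4])),F),(W(*(rod+[44,0,4])),F)])
```

```text
t 18.0 [ 499.3 -207.4  271.2] [0.9 0.2 0.1] 0.003988831407172444
-0.01 0.04 0.32 0 0.02 0  rows 2
-- at [ 517. -213.  237.]
-0.24 0 0.55 0 0 0  rows 3
-- at [ 525. -213.  166.]
0.17 0 0.1 0 0 0  rows 2
-- at [ 549. -214.  166.]
0.15 0 -0.2 0 0 0  rows 2
-- at [ 553. -215.  196.]
0.36 0 0.21 0 0 0  rows 3
-- at [ 603. -217.  196.]
```

{"op": "drive_tool", "data": {"series": "-0.01 0.04 0.32 0 0.02 0 0;-0.01 0.04 0.32 0 0.02 0 0;-0.01 0.04 0.32 0 0.02 0 0"}}

```text
time_s: 18.3
eef_pos: [517.0, -211.9, 237.5]
ee_rot: [0.004, 0.966, -0.021, 0.259]
force: [0.1, 0.9, -0.2]
grip_width: -0.0
```

{"op": "drive_tool", "data": {"series": "-0.06 0 0.14 0 0 0 0;-0.12 0 0.28 0 0 0 0;-0.18 0 0.42 0 0 0 0;-0.24 0 0.55 0 0 0 0;-0.24 0 0.55 0 0 0 0"}}

```text
time_s: 18.8
eef_pos: [524.7, -211.3, 165.5]
ee_rot: [0.004, 0.966, -0.021, 0.258]
force: [0.2, -0.1, 0.2]
grip_width: 0.0
```

{"op": "drive_tool", "data": {"series": "0.08 0 0.05 0 0 0 0;0.17 0 0.1 0 0 0 0;0.17 0 0.1 0 0 0 0"}}

```text
time_s: 19.1
eef_pos: [550.0, -212.6, 167.2]
ee_rot: [0.004, 0.966, -0.02, 0.259]
force: [-0.6, 1.1, 1.5]
grip_width: -0.003
```

Run:
```python
from h import *
s=telemetry.sense();print(s['eef_pos'],s['force'],rot(s).as_matrix().round(2).tolist())
p=cap('wrist','w6.png');S=cap('scene','s6.png')
cv2.imwrite('pics/c6.png',np.vstack([cv2.resize(cv2.imread('pics/w6.png'),(400,300)),cv2.resize(cv2.imread('pics/s6.png')[140:240,190:323],(400,300),interpolation=2)]))
```

```text
[ 550.0363809  -212.58899338  167.2123598 ] [-0.64754836  1.07928435  1.4584406 ] [[0.86, -0.04, 0.5], [-0.04, -1.0, -0.02], [0.5, -0.0, -0.87]]
```

View pics/c6.png

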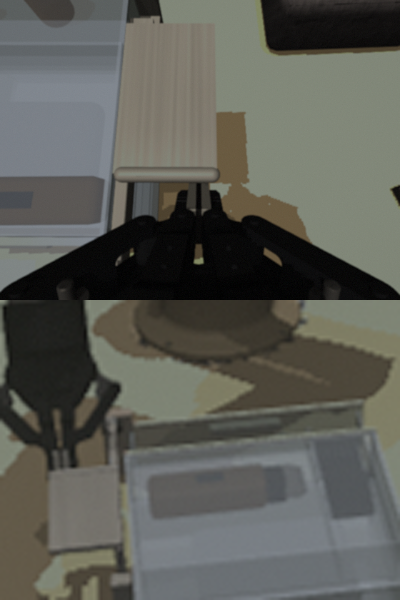

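{"op": "drive_tool", "data": {"series": "0.03 0 -0.05 0 0 0 0;0.06 0 -0.11 0 0 0 0;0.095 0 -0.16 0 0 0 0;0.125 0 -0.215 0 0 0 0;0.125 0 -0.215 0 0 0 0"}}

```text
time_s: 19.7
eef_pos: [549.2, -212.7, 197.7]
ee_rot: [0.005, 0.965, -0.02, 0.26]
force: [-0.6, 0.1, -0.0]
grip_width: -0.001
```

Run:
```python
from plan import *
from fit import stackw
X=[625.75,-39.7,-.044]; W=lambda *a:stackw(X,[a])[0]
p=cap('wrist','w7.png');T=cap('top','t7.png');S=cap('scene','s7.png')
for z in (192,212,220): print(z,proj(p,[W(-59,-130,z)]).round(0))
cv2.imwrite('pics/c7.png',np.hstack([np.vstack([cv2.resize(cv2.imread('pics/w7.png'),(400,300)),cv2.resize(cv2.imread('pics/s7.png')[140:240,190:323],(400,300),interpolation=2)]),cv2.resize(cv2.imread('pics/t7.png')[145:255,255:365],(400,400))[:,:].copy() if 0 else cv2.copyMakeBorder(cv2.resize(cv2.imread('pics/t7.png')[145:245,250:350],(400,400)),0,200,0,0,0)]))
```

```text
192 [[189. 253.]]
212 [[177. 248.]]
220 [[171. 246.]]
```

View pics/c7.png

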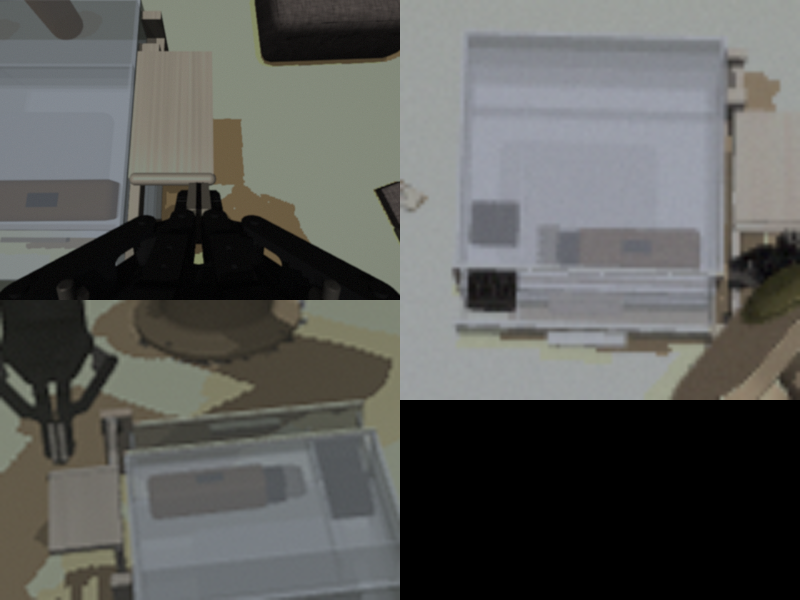

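{"op": "drive_tool", "data": {"series": "-0.087 0 -0.05 0 0 0 0;-0.15 0 0.07 0 0 0 0;-0.22 0 0.18 0 0 0 0;-0.22 0 0.18 0 0 0 0;-0.13 0 0.235 0 0 0 0;-0.08 0 0.26 0 0 0 0;-0.032 0 0.29 0 0 0 0;-0.032 0 0.29 0 0 0 0"}}

```text
time_s: 20.65
eef_pos: [563.3, -212.7, 164.1]
ee_rot: [0.004, 0.966, -0.02, 0.259]
force: [1.0, 0.1, -0.3]
grip_width: -0.001
```

{"op": "drive_tool", "data": {"series": "0.02 0 -0.035 0 0 0 0;0.04 0 -0.07 0 0 0 0;0.04 0 -0.07 0 0 0 0"}}

```text
time_s: 20.95
eef_pos: [563.2, -212.7, 174.5]
ee_rot: [0.004, 0.966, -0.02, 0.259]
force: [-0.6, 0.1, -2.5]
grip_width: 0.003
```

{"op": "drive_tool", "data": {"series": "0.02 0 -0.035 0 0 0 0;0.04 0 -0.07 0 0 0 0;0.04 0 -0.07 0 0 0 0"}}

```text
time_s: 21.25
eef_pos: [563.3, -212.9, 185.0]
ee_rot: [0.004, 0.966, -0.02, 0.259]
force: [-1.2, 0.3, -1.8]
grip_width: 0.0
```

{"op": "drive_tool", "data": {"series": "0.02 0 -0.035 0 0 0 0;0.045 0 -0.08 0 0 0 0;0.045 0 -0.08 0 0 0 0"}}

```text
time_s: 21.55
eef_pos: [563.6, -213.2, 197.3]
ee_rot: [0.005, 0.965, -0.02, 0.26]
force: [-1.1, -0.6, -1.8]
grip_width: 0.001
```

Run:
```python
from plan import *
s=telemetry.sense();print(s['force'])
p=cap('wrist','w8.png');S=cap('scene','s8.png')
cv2.imwrite('pics/c8.png',np.vstack([cv2.resize(cv2.imread('pics/w8.png'),(400,300)),cv2.resize(cv2.imread('pics/s8.png')[140:240,190:323],(400,300),interpolation=2)]))
```

```text
[-1.09374694 -0.56207299 -1.82538872]
```

View pics/c8.png

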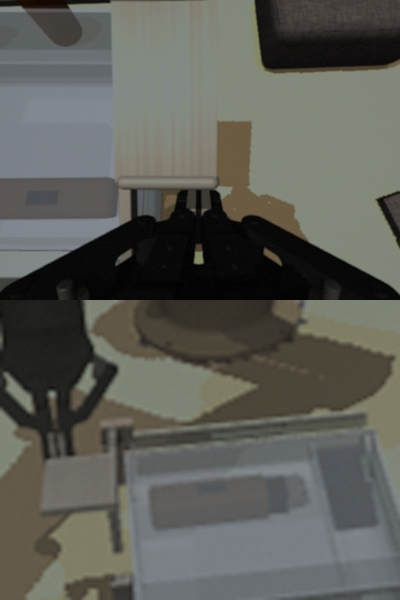

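{"op": "drive_tool", "data": {"series": "0.03 0 0.017 0 0 0 0;0.06 0 0.035 0 0 0 0;0.09 0 0.052 0 0 0 0;0.12 0 0.069 0 0 0 0;0.15 0 0.087 0 0 0 0;0.15 0 0.087 0 0 0 0"}}

```text
time_s: 22.25
eef_pos: [584.5, -213.9, 196.2]
ee_rot: [0.005, 0.965, -0.019, 0.26]
force: [-1.0, 0.3, -1.5]
grip_width: 0.001
```

Run:
```python
from plan import *
s=telemetry.sense();print(s['force'])
p=cap('wrist','w9.png');S=cap('top','s9.png')
cv2.imwrite('pics/c9.png',np.vstack([cv2.resize(cv2.imread('pics/w9.png'),(400,300)),cv2.resize(cv2.imread('pics/s9.png')[145:245,250:383],(400,300),interpolation=2)]))
```

```text
[-1.03469881  0.32479725 -1.50852781]
```

View pics/c9.png

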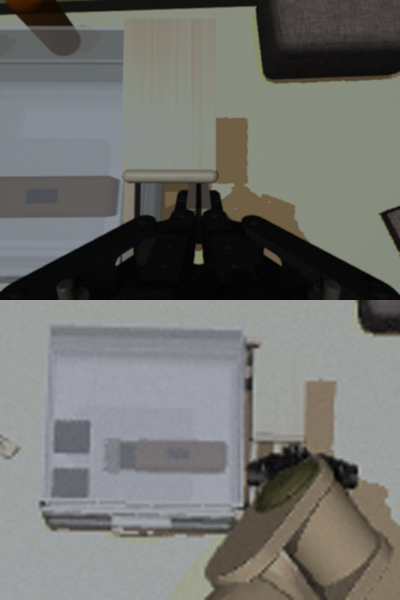

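{"op": "drive_tool", "data": {"series": "0.02 0 0.01 0 0 0 0;0.04 0 0.02 0 0 0 0;0.06 0 0.03 0 0 0 0;0.08 0 0.042 0 0 0 0;0.08 0 0.042 0 0 0 0"}}

```text
time_s: 22.85
eef_pos: [595.5, -214.4, 197.1]
ee_rot: [0.005, 0.965, -0.02, 0.26]
force: [-0.4, 0.1, -0.1]
grip_width: -0.002
```

Run:
```python
from plan import *
s=telemetry.sense();print(s['force'],s['eef_pos'])
np.save('f9.npy',cv2.imread('pics/w9.png'))
p=cap('wrist','w10.png');T=cap('top','t10.png')
# rod row in wrist pics: brightest edge profile in columns 200-290
for n in ('w6','w7','w8','w9','w10'):
    g=cv2.cvtColor(cv2.imread(f'pics/{n}.png'),6)[:,190:240].mean(1); d=np.diff(g[225:285]); print(n,225+d.argmin(),225+np.abs(d).argmax())
# drawer front in top pics
for n in ('t5','t7','s9','t10'):
    g=cv2.cvtColor(cv2.imread(f'pics/{n}.png'),6)[205:235,270:285].mean(1); print(n,g.round(0).astype(int).tolist())
```

```text
[-0.43861316  0.11049429 -0.13158368] [ 595.5150682  -214.439268    197.11503287]
w6 233 233
w7 241 241
w8 262 262
w9 236 236
w10 253 253
t5 [119, 133, 153, 153, 154, 153, 158, 111, 78, 68, 72, 76, 63, 67, 71, 68, 67, 79, 142, 147, 156, 137, 90, 87, 111, 153, 156, 158, 158, 158]
t7 [119, 133, 153, 154, 154, 153, 158, 111, 79, 69, 72, 76, 62, 67, 72, 68, 67, 82, 142, 146, 157, 135, 89, 90, 111, 153, 156, 158, 159, 158]
s9 [121, 121, 121, 121, 121, 122, 155, 137, 153, 153, 149, 110, 73, 107, 109, 74, 86, 154, 159, 159, 159, 159, 159, 159, 158, 159, 158, 159, 159, 159]
t10 [121, 121, 121, 122, 122, 122, 155, 137, 155, 160, 136, 115, 74, 112, 110, 72, 86, 153, 159, 159, 159, 159, 159, 159, 159, 159, 159, 159, 159, 159]
```

{"op": "drive_tool", "data": {"series": "-0.1 0 -0.06 0 0 0 0;-0.2 0 -0.12 0 0 0 0;-0.18 0 -0.2 0 0 0 0;-0.1 0 -0.35 0 0 0 0;0.05 0 -0.55 0 0 0 0;0.05 0 -0.55 0 0 0 0"}}

```text
time_s: 23.55
eef_pos: [568.9, -214.3, 262.3]
ee_rot: [0.007, 0.965, -0.019, 0.263]
force: [0.1, -0.6, 0.0]
grip_width: -0.0
```

Run:
```python
from plan import *
from fit import stackw
X=[625.75,-39.7,-.044]; W=lambda *a:stackw(X,[a])[0]; D=down(-.044)
s=telemetry.sense();print(s['force'])
T=cap('top','t11.png');S=cap('scene','s11.png');w=cap('wrist','w11.png')
A=lambda f,r0,r1,c0,c1,sz:cv2.resize(cv2.imread(f'pics/{f}.png')[r0:r1,c0:c1],sz,interpolation=2)
cv2.imwrite('pics/c11.png',np.hstack([np.vstack([A('t11',150,230,255,361,(400,300)),A('s11',140,240,190,323,(400,300))]),np.vstack([A('w11',0,420,0,560,(400,300)),A('s9',150,230,255,361,(400,300))])]))
go([(W(-175,-55,240),D),(W(-175,-55,150),D),(W(-140,-55,150),D)])
```

```text
[ 0.06874232 -0.63895841  0.02628944]
t 23.7 [ 567.2 -213.2  256.8] [ 0.3 -0.   0.1] 1.5281229142353822e-05
-0.48 -0.51 -0.2 0 -0.53 0  rows 3
-0.52 -0.5 -0.07 0 -0.53 0  rows 3
-- at [449. -87. 240.]
0 0 0.75 0 0 0  rows 3
-- at [449. -87. 150.]
0.29 0 0 0 0 0  rows 2
-- at [483. -88. 150.]
```

{"op": "drive_tool", "data": {"series": "-0.48 -0.51 -0.25 0 -0.53 0 0;-0.48 -0.51 -0.25 0 -0.53 0 0;-0.48 -0.51 -0.25 0 -0.53 0 0;-0.48 -0.51 -0.25 0 -0.53 0 0"}}

```text
time_s: 24.1
eef_pos: [505.1, -149.1, 253.4]
ee_rot: [0.002, 0.991, -0.02, 0.13]
force: [1.3, -0.5, -0.7]
grip_width: 0.003
```

{"op": "drive_tool", "data": {"series": "-0.52 -0.5 -0.07 0 -0.53 0 0;-0.52 -0.5 -0.07 0 -0.53 0 0;-0.52 -0.5 -0.07 0 -0.53 0 0;-0.52 -0.5 -0.07 0 -0.53 0 0;-0.52 -0.5 -0.07 0 -0.53 0 0"}}

```text
time_s: 24.6
eef_pos: [445.5, -87.6, 245.1]
ee_rot: [-0.001, 1.0, -0.02, -0.001]
force: [0.3, -1.1, -0.1]
grip_width: 0.0
```

Run:
```python
from plan import *
from fit import stackw
X=[625.75,-39.7,-.044]; W=lambda *a:stackw(X,[a])[0]; D=down(-.044)
go([(W(-175,-55,150),D),(W(-145,-55,150),D)])
```

```text
t 24.6 [445.5 -87.6 245.1] [ 0.3 -1.1 -0.1] 8.694196592291878e-05
0.03 -0.01 0.79 0 0.01 0.01  rows 4
-- at [449. -87. 150.]
0.25 0 0 0 0 0  rows 2
-- at [478. -88. 150.]
```

{"op": "drive_tool", "data": {"series": "0.02 0 0.35 0 0 0 0;0.02 0 0.7 0 0 0 0;0.02 0 0.78 0 0 0 0;0.15 0 0.78 0 0 0 0;0.28 0 0.78 0 0 0 0;0.28 0 0.78 0 0 0 0"}}

```text
time_s: 25.2
eef_pos: [480.5, -89.8, 152.5]
ee_rot: [-0.001, 1.0, -0.02, -0.0]
force: [-0.4, 0.7, 0.8]
grip_width: -0.002
```

{"op": "drive_tool", "data": {"series": "0.03 0 0 0 0 0 0;0.06 0 0 0 0 0 0;0.09 0 0 0 0 0 0;0.09 0 0 0 0 0 0"}}

```text
time_s: 25.6
eef_pos: [491.5, -90.3, 152.6]
ee_rot: [-0.001, 1.0, -0.02, 0.0]
force: [-1.0, 1.1, -0.7]
grip_width: -0.0
```

{"op": "drive_tool", "data": {"series": "0.02 0 0 0 0 0 0;0.04 0 0 0 0 0 0;0.06 0 0 0 0 0 0;0.06 0 0 0 0 0 0"}}

```text
time_s: 26.0
eef_pos: [498.9, -90.6, 152.7]
ee_rot: [-0.001, 1.0, -0.02, 0.0]
force: [0.1, 0.9, 0.0]
grip_width: 0.004
```

{"op": "drive_tool", "data": {"series": "0.02 0 0 0 0 0 0;0.04 0 0 0 0 0 0;0.04 0 0 0 0 0 0"}}

```text
time_s: 26.3
eef_pos: [504.0, -90.8, 152.6]
ee_rot: [-0.001, 1.0, -0.02, 0.0]
force: [-0.9, -1.0, -0.2]
grip_width: 0.002
```

{"op": "drive_tool", "data": {"series": "0.015 0 0 0 0 0 0;0.03 0 0 0 0 0 0;0.03 0 0 0 0 0 0"}}

```text
time_s: 26.6
eef_pos: [507.8, -91.0, 152.6]
ee_rot: [-0.001, 1.0, -0.02, 0.0]
force: [0.1, -0.4, 0.0]
grip_width: 0.002
```

Run:
```python
from plan import *
s=telemetry.sense();print(s['force'])
T=cap('top','t12.png');S=cap('scene','s12.png')
for n in ('s9','t11','t12'):
    g=cv2.cvtColor(cv2.imread(f'pics/{n}.png'),6)[205:230,270:285].mean(1); print(n,g.round(0).astype(int).tolist())
```

```text
[ 0.09460413 -0.42026079  0.04079649]
s9 [121, 121, 121, 121, 121, 122, 155, 137, 153, 153, 149, 110, 73, 107, 109, 74, 86, 154, 159, 159, 159, 159, 159, 159, 158]
t11 [121, 121, 121, 121, 121, 122, 155, 136, 154, 158, 135, 113, 76, 111, 110, 72, 85, 154, 159, 158, 158, 158, 159, 158, 158]
t12 [121, 121, 122, 121, 120, 137, 156, 131, 154, 95, 97, 129, 85, 111, 110, 73, 86, 153, 159, 158, 158, 159, 159, 158, 158]
```

{"op": "drive_tool", "data": {"series": "0.015 0 0 0 0 0 0;0.03 0 0 0 0 0 0;0.03 0 0 0 0 0 0"}}

```text
time_s: 27.0
eef_pos: [508.0, -90.9, 152.6]
ee_rot: [-0.001, 1.0, -0.02, -0.004]
force: [-23.2, -0.5, 13.9]
grip_width: 0.001
```

{"op": "drive_tool", "data": {"series": "0.01 0 0 0 0 0 0;0.02 0 0 0 0 0 0;0.02 0 0 0 0 0 0"}}

```text
time_s: 27.3
eef_pos: [507.9, -90.9, 152.7]
ee_rot: [-0.001, 1.0, -0.02, -0.008]
force: [-18.9, -0.1, 10.3]
grip_width: -0.002
```

{"op": "drive_tool", "data": {"series": "-0.05 0 0 0 0 0 0;-0.3 0 0 0 0 0 0;-0.6 0 0 0 0 0 0;-0.9 0 -0.3 0 0 0 0;-0.9 0 -0.8 0 0 0 0;-0.9 0 -0.8 0 0 0 0"}}

```text
time_s: 27.9
eef_pos: [402.4, -87.6, 255.1]
ee_rot: [0.001, 1.0, -0.02, -0.004]
force: [0.1, -0.4, -0.1]
grip_width: 0.0
```

Run:
```python
from plan import *
s=telemetry.sense();print(s['force'],s['eef_pos'])
T=cap('top','t13.png');S=cap('scene','s13.png')
A=lambda f,r0,r1,c0,c1,sz:cv2.resize(cv2.imread(f'pics/{f}.png')[r0:r1,c0:c1],sz,interpolation=2)
cv2.imwrite('pics/c13.png',np.hstack([np.vstack([A('t13',150,230,255,361,(400,300)),A('s13',150,230,190,296,(400,300))]),np.vstack([A('t11',150,230,255,361,(400,300)),A('s11',150,230,190,296,(400,300))])]))
```

```text
[ 0.12760944 -0.40239537 -0.14285023] [402.44912129 -87.56474489 255.13254277]
```

View pics/c13.png

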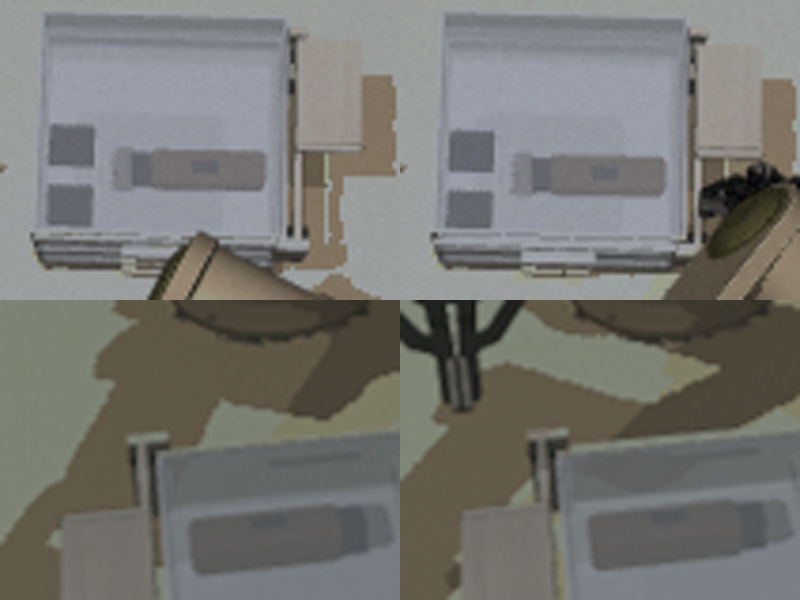

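Run:
```python
from plan import *
from fit import stackw
X=[625.75,-39.7,-.044]
T=cap('top');S=cap('scene','s14.png');tf=cv2.cvtColor(T['frame'],7);sf=cv2.cvtColor(S['frame'],7)
for th in (0,.06,.13):
  def P(l,h,y,px=-94-0.): c,s=np.cos(th),np.sin(th); return stackw(X,[[px+l*c-h*s,y,182+l*s+h*c]])[0]
  for y in (-160,):
    print(th,'scene front/rear',proj(S,[P(80,13,y),P(189,13,y)]).round(1).tolist(),'top',proj(T,[P(80,13,y),P(189,13,y)]).round(1).tolist())
f=np.array
print('S',[(r,int(sf[r,215:222].mean())) for r in range(196,250)])
print('T',[(r,int(tf[r,340:347].mean())) for r in range(155,195)])
```

```text
0 scene front/rear [[216.5, 206.8], [217.1, 234.8]] top [[342.0, 189.4], [342.3, 159.8]]
0.06 scene front/rear [[216.2, 205.2], [216.6, 231.1]] top [[342.2, 189.4], [342.6, 159.2]]
0.13 scene front/rear [[216.0, 203.3], [215.9, 226.5]] top [[342.4, 189.4], [343.0, 158.8]]
S [(196, 89), (197, 89), (198, 89), (199, 88), (200, 89), (201, 89), (202, 89), (203, 89), (204, 88), (205, 86), (206, 106), (207, 108), (208, 106), (209, 109), (210, 110), (211, 111), (212, 110), (213, 111), (214, 111), (215, 111), (216, 112), (217, 111), (218, 112), (219, 112), (220, 112), (221, 113), (222, 113), (223, 113), (224, 113), (225, 113), (226, 113), (227, 113), (228, 113), (229, 113), (230, 113), (231, 113), (232, 114), (233, 116), (234, 87), (235, 63), (236, 91), (237, 108), (238, 111), (239, 98), (240, 89), (241, 88), (242, 88), (243, 88), (244, 88), (245, 92), (246, 95), (247, 98), (248, 100), (249, 100)]
T [(155, 156), (156, 156), (157, 155), (158, 156), (159, 156), (160, 153), (161, 150), (162, 150), (163, 149), (164, 149), (165, 149), (166, 148), (167, 148), (168, 150), (169, 149), (170, 149), (171, 148), (172, 148), (173, 149), (174, 150), (175, 149), (176, 149), (177, 148), (178, 148), (179, 149), (180, 148), (181, 147), (182, 146), (183, 148), (184, 147), (185, 147), (186, 147), (187, 147), (188, 133), (189, 149), (190, 111), (191, 117), (192, 118), (193, 118), (194, 118)]
```

```bash
python3 -c "
from rig import ctrl,telemetry
print(telemetry.sense()['time_s'],ctrl.finish_job())"
```

```text
the job is handed in; nothing more can be done
28.1 None
```

The trimmer is lying flat, switch up, in the long compartment with its head towards the combs. The drawer is shut and the latch is down. I handed the job in at 28.1 s with the arm clear of everything.

**How it went:**
- I pushed the drawer most of the way in by its front, then lifted the paddle from below and moved forward. The tooth passed over the keeper.
- My first hook missed the paddle edge without touching it. On the second try the drawer ran ahead of the fingers and the bar slipped off them. By then the drawer was only about 6 mm from shut, and I pushed the rest on the front.

**Last checks:**
- **Drawer:** the front came to a hard stop about 2 mm from where I expected. That stop peaked at about 23 N along x plus 14 N upward, firmer than I had intended.
- **Latch:** in the scene picture the paddle measured 28.3 px. I expected 28.0 px with the bar level and about 23 px with the tooth resting on the keeper, so the tooth is down in the notch. I judged this from the picture only and did not tug on the drawer.
- **Other things on the counter:** I felt no contact with any of them, but I did not measure them again at the end.

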